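# Release the snap tab and push the cover off the filter box

### The arm

A 7-joint arm with a two-finger parallel gripper is mounted at the origin on a cart in front of the work surface, level with it; the furniture and walls round the work are solid. World frame = base frame: x ahead of the robot, y to its left, z up, the work surface at z = 0. Lengths are in m, angles in rad, forces in N, time in s.
With the tool pointing down it reaches from about 0.4 to 0.875 m from the base axis. Payload 6.5 kg.
Tool frame: the origin (TCP) lies midway between the tips of the shut fingers; the grasp point (between the pads) lies 19 mm behind it; z points along the fingers, y is the line along which they close (so a half turn about z gives the same grasp; the last joint's range is limited). The gripper opens to 88 mm and grips with 3 to 60 N. Pads are 18 mm wide; open, the fingers measure 123 mm over their backs; the gripper's body (75 mm by 187 mm) begins 45 mm behind the grasp point.
Start: joints at [-1.343, 0.536, -0.004, 1.538, 0.003, 1.067, -0.071], TCP at [0.188, 0.622, 0.239] pointing down, gripper open.
Joint ranges: [-2.7, 2.7], [-0.37, 2.16], [-1.27, 1.26], [0.24, 2.4], [-1.31, 4.45], [0.19, 1.91], [-2.76, 2.76]. Speed limits (rad/s): [2.39, 2.39, 3.14, 3.14, 3.14, 3.14, 3.14].

### API

Orientations are given as [roll, pitch, yaw] about the fixed x, y, z axes, in that order (R = Rz(yaw) Ry(pitch) Rx(roll)).
In Python, from bench import ctrl, read_camera, get_calibration, hand_in gives the robot as it stands.
- The arm moves only by the tool carry_out, never from a script. Its argument "increments" is one flat list of numbers, 5 for each row, row after row: the shift along the tool's x, y, z in m, then the turn about the tool's z in rad, then the opening, from 0 (shut) to 1 (fully open). A call has 1 to 12 rows; each row shifts and turns the commanded pose from where the row before left it, along the tool's axes as they then stand; what a row does not reach is not made up. A row lasts 1/10 s, in which the tool goes at most 50 mm and 8.59 degrees, less where a joint would pass 70% of its speed; a pose out of reach is approached as far as the arm can. A call with a gripper value outside its range is refused whole. The fingers move at their own pace and stop on an object; "newtons" is the grip in N (left out, the last holds). Time passes only in rows, so rows that do not move let the fingers close. It gives the time, the measured TCP pose, the force, the opening and the grip force at its end, in the units of the state.
- ctrl.observe(): the state, without advancing time (a new reading comes with each control period).
- read_camera(name): name is "side" or "top"; returns the picture (384x512x3 uint8, red, green, blue); there is no depth.
- get_calibration(name): a dict with "fov_y" (degrees; the focal length in pixels is half the picture's height over the tangent of half this angle, whatever the lens; pixels are square), "cx", "cy" (the principal point, pixels), "k1" (the pictures are not rectified: a ray, as slopes to the right and down, at radius r is drawn at 1 + k1 r^2 times it, then the intrinsics apply), "rvec" (rotation vector, rad) and "tvec" (3), from world to camera coordinates, as OpenCV has them. Camera axes: x right, y down, z forward; pixel columns grow to the right and rows downward; lengths in m; the calibration is good to about 2 mm. A picture is of the moment at which its call begins. get_calibration takes no time and is no camera call.
- hand_in(): hands the job in; it is judged then, once.
The state is a dict: "time_s": time; "joints": joint angles; "joint_vel": joint speeds; "joint_torque": joint torques, N m; "eef_pos": TCP position; "tool_rot": TCP orientation; "force": force on the tool from outside, world axes, zero at the start; "ft_torque": the same for the moment, N m; "gripper_width": opening from 0.0 (shut) to 1.0 (fully open); "grip_force": force on a finger pad.
Only numpy, scipy, OpenCV 4.12 (cv2) and the standard library are available. Lean on these libraries where they do the work, as an engineer would, in place of code of your own. Each camera call takes 0.05 s, during which the arm holds its last target. There are 200 camera calls.

### The job

The small grey coolant filter box that stands in front of the microscope, next to the grinder, has to be opened. With the fingertips, first press the snap tab next to the cover fully down, then push the released cover by its upright rib along its guides onto the bare ledge of the box until the filter chamber is completely uncovered. Only push the cover, do not lift or tip it, and leave the loupe, the specimen mount and the small jar where they are.

Things in the scene. Friction and masses are not known exactly. Their poses are not given: they have to be found in the camera images.
- filter_box: Grey filter box fixed to the bench, 66 (x) x 128 (y) x 52 (z) mm. Origin: centre of its underside on the bench; z up, y along the box. The +y half is the filter chamber, on which the cover sits; the -y half is the bare ledge with the snap tab. Side guides with inner faces at x = -29.5 and 29.5 mm rise to z = 52 mm; end walls with inner faces at y = 58 (z to 52) and -58 mm (z to 51) stop the cover.
- chamber (a point): Centre of the mouth of the filter chamber, at x 0, y 31, z 44 mm of filter_box, axes as filter_box. The mouth reaches 20 mm to either side along y and 24 mm along x, and is under the cover at first. Inside is a pleated paper filter.
- ledge (a point): Point in the middle of the ledge, at x 0, y -32, z 38 mm of filter_box, axes as filter_box: floor of a channel 49 mm wide in x between two running rails, whose tops are at z = 44 mm of filter_box and carry the cover along the whole box.
- cover: Loose black cover, 0.08 to 0.17 kg: plate 56 (x) x 52 (y) x 6 (z) mm with an upright rib. Origin: centre of the plate's underside, axes as filter_box. Seated, it is at about y = 31, z = 44 mm of filter_box; with the tab down it slides easily (about 1 N) toward -y, as far as y = -32 mm at the end stop. The chamber is completely uncovered when it is at y = -15 mm or less.
- rib (a point): Centre of the cover's upright push rib, 12 mm toward -y from the cover's origin and 15 mm above it; axes as the cover's. The rib spans 17 mm to either side in x, 3 mm in y, from 9 mm below (the plate's top, z = 50 mm of filter_box) to 8 mm above this point. Push on its +y face.
- tab_top (a point): Centre of the top of the black ribbed snap tab, 26 x 26 mm, at x 0, y -11 mm of filter_box, axes as filter_box. Up, its top is at z = 54 mm of filter_box and blocks the cover's -y edge, which is about 3 mm from the tab; fully down it is at z = 40 mm, in the channel. The cover's plate beside it is at z = 44 to 50 mm, so press a little to the -y side of the tab's middle.
- snap_tab (a joint): How far the tab is pressed down, in m: 0 to 0.002 at the start (up), 0.014 fully down, where it stops hard. It takes about 4 N to move, stays where it is left, and frees the cover beyond 0.0115.
- loupe: Black eye loupe, 35 mm across, 31 mm high, loose on the bench to the left of the microscope; origin at the centre of its underside. Leave it alone.
- specimen: Round pale specimen mount, 30 mm across, 16 mm high, loose on the front right corner of the microscope's black base (56 mm above the bench), just behind the box; origin at the centre of its underside. Leave it alone.
- paste_jar: Small jar with a white lid, 33 mm across, 32 mm high, loose on the bench to the left of the microscope; origin at the centre of its underside. Leave it alone.

How it is judged:
On the way, in this order (a step that is already met when the one before it is completed fails the run):
1. the snap tab is pressed fully down while the cover still sits on the chamber (value of joint snap_tab above 0.0115 m and y of cover in the frame of filter_box above 0.026 m), for 0.1 s.
2. the cover is pushed clear of the chamber (y of cover in the frame of filter_box below -0.015 m), for 0.2 s.
At the end, for the whole second after the job is handed in: The tab is pressed down by more than 11.5 mm; the cover lies at rest and level (within 0.08 rad) on the rails of the ledge (height within 4 mm, sideways within 6 mm) with its origin beyond y = -15 mm of the filter box, so that the chamber's mouth is completely uncovered (value of joint snap_tab above 0.0115 m and y of cover in the frame of filter_box between -0.04 and -0.015 m and x of cover in the frame of filter_box between -0.006 and 0.006 m and z of cover in the frame of filter_box between 0.04 and 0.048 m and angle between cover's own z axis and vertical below 0.08 rad and linear speed of cover below 0.01 m/s); the robot touches nothing.
It fails at once if the cover is lifted more than 6 mm off its rails or tipped by more than 0.2 rad (z of cover in the frame of filter_box above 0.05 m or angle between cover's own z axis and vertical above 0.2 rad).
It fails at once if the loupe is moved by more than 15 mm (distance of loupe from where it was at the start of the episode above 0.015 m).
It fails at once if the specimen mount is moved by more than 15 mm (distance of specimen from where it was at the start of the episode above 0.015 m).
It fails at once if the small jar is moved by more than 15 mm (distance of paste_jar from where it was at the start of the episode above 0.015 m).
It also fails if it takes over 38 s, if anything falls off the work surface, if the arm or the gripper's body presses on something with over 40 N, if the wrist force passes 120 N, or if a joint passes its speed limit or range.

## Working session

There is one attempt and no reset: what is moved stays moved. The work goes in short steps, Python scripts to look and compute and a tool call to move; the robot and the scene stay as the last step left them, time stands still between calls to the robot, and variables do not carry over. Pictures are saved under pics/ and viewed, at most 10 in all, crops included, and the job is handed in when it is done.

Besides the shell and the picture viewer there is one more tool, called after ">>>" in YAML: its name, and indented under it one key for each argument. carry_out: Moves the arm, as the interface text tells. Its arguments: {"type":"object","properties":{"increments":{"type":"array"},"newtons":{"type":"number"}},"required":["increments"]}

```bash
mkdir -p pics
python3 - <<'E'
from bench import *
import cv2
for n in("side","top"):
    cv2.imwrite(f"pics/{n}0.png",cv2.cvtColor(read_camera(n),cv2.COLOR_RGB2BGR)); print(get_calibration(n))
s=ctrl.observe();print(s["time_s"],s["eef_pos"],s["tool_rot"])
E
```

```text
{'fov_y': 42.824961446158106, 'cx': 255.9992679143835, 'cy': 186.6011237127394, 'k1': 0.04902887319492988, 'rvec': array([ 0.40880738,  2.93556143, -0.81773084]), 'tvec': array([0.4507854 , 0.01211783, 0.96890022])}
{'fov_y': 47.96784480036577, 'cx': 255.57569070819238, 'cy': 189.08700542410998, 'k1': -0.07387339644126788, 'rvec': array([ 2.12837882, -2.18218745,  0.14855224]), 'tvec': array([-0.07495343,  0.45016495,  0.98719569])}
0.1 [0.18809399 0.6216249  0.23794595] [-3.14007595e+00  1.15111258e-04  2.84785828e+00]
```

View pics/top0.png

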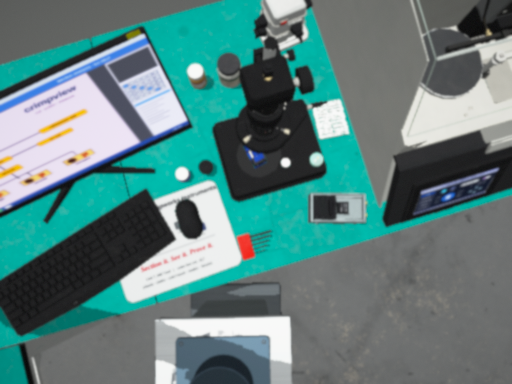

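View pics/side0.png

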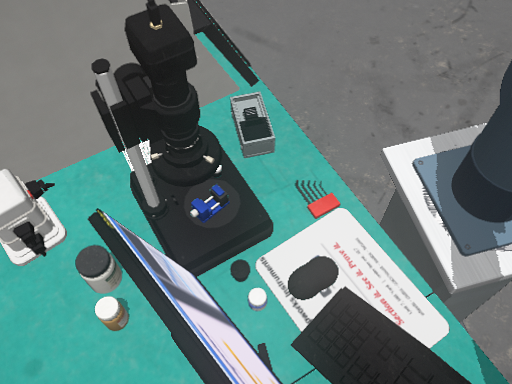

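```bash
cat > h.py <<'E'
import numpy as np, cv2
from bench import *
def cam(n):
    c=get_calibration(n); f=192/np.tan(np.radians(c["fov_y"]/2)); R=cv2.Rodrigues(c["rvec"])[0]; t=c["tvec"]
    K=np.array([[f,0,c["cx"]],[0,f,c["cy"]],[0,0,1]]); return K,np.array([c["k1"],0,0,0.]),R,t
def plane(n,px,z):
    K,d,R,t=cam(n); q=cv2.undistortPoints(np.array(px,float).reshape(-1,1,2),K,d)[:,0]
    C=-R.T@t; D=np.c_[q,np.ones(len(q))]@R; return C+D*((z-C[2])/D[:,2])[:,None]
def proj(n,p):
    K,d,R,t=cam(n); return cv2.projectPoints(np.array(p,float).reshape(-1,1,3),cv2.Rodrigues(R)[0],t,K,d)[0][:,0]
E
python3 - <<'E'
from h import *
for n in("top","side"):print(n,proj(n,[[0,0,0],[.188,.622,.24]]))
a=cv2.imread("pics/top0.png")[180:235,295:385];b=cv2.imread("pics/side0.png")[85:165,220:285]
f=lambda i:cv2.resize(i,None,fx=7,fy=7,interpolation=cv2.INTER_CUBIC)
a=f(a)[:, :];b=cv2.resize(b,None,fx=6,fy=6,interpolation=cv2.INTER_CUBIC)
cv2.imwrite("pics/a.png",a);cv2.imwrite("pics/b.png",b)
E
```

```text
top [[ 223.32615475  382.77542021]
 [-110.19383869  318.26833197]]
side [[486.21299794 192.78963508]
 [807.88696815 748.16201232]]
```

View pics/a.png

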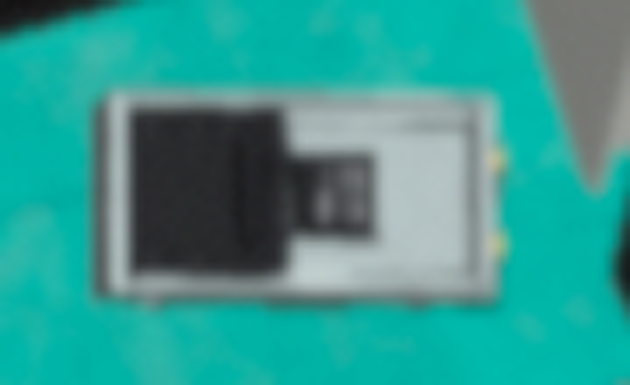

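View pics/b.png

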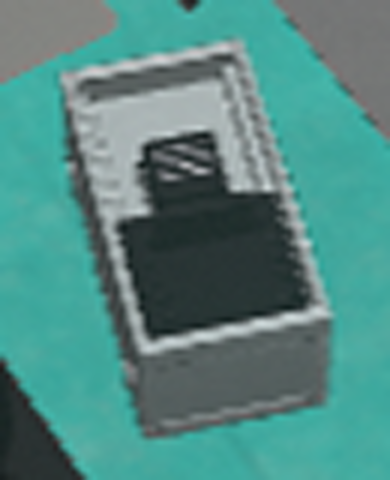

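Run:
```python
from h import *
np.set_printoptions(precision=4,suppress=True)
a=np.array([[110,93],[497,95],[497,297],[108,297]]);b=np.array([[148,350],[62,72],[240,42],[328,312]])
A=plane("top",(a+.5)/7-.5+[295,180],.052);B=plane("side",(b+.5)/6-.5+[220,85],.052)
for P in(A,B):
    print(P[:,:2],P.mean(0)); L=[np.linalg.norm(P[i]-P[(i+1)%4]) for i in range(4)]; print(np.array(L))
    u=(P[0]+P[3]-P[1]-P[2])[:2]; print("y-axis yaw",np.degrees(np.arctan2(-u[0],u[1])))
# tab, rib, cover
a=np.array([[340,197],[375,155],[375,238]]);print("tab top z.054",plane("top",(a+.5)/7-.5+[295,180],.054))
a=np.array([[132,190],[288,190]]);print("cover edges z.05",plane("top",(a+.5)/7-.5+[295,180],.05))
```

```text
[[ 0.4333 -0.2119]
 [ 0.4295 -0.3404]
 [ 0.3628 -0.3366]
 [ 0.3662 -0.2085]] [ 0.3979 -0.2744  0.052 ]
[0.1286 0.0668 0.1281 0.0672]
y-axis yaw -1.6433182189960112
[[ 0.4327 -0.2113]
 [ 0.4304 -0.3358]
 [ 0.3665 -0.3319]
 [ 0.371  -0.2098]] [ 0.4001 -0.2722  0.052 ]
[0.1246 0.064  0.1222 0.0617]
y-axis yaw -1.5467551536918687
tab top z.054 [[ 0.3968 -0.286   0.054 ]
 [ 0.4104 -0.2983  0.054 ]
 [ 0.3831 -0.2968  0.054 ]]
cover edges z.05 [[ 0.4013 -0.2181  0.05  ]
 [ 0.3999 -0.2697  0.05  ]]
```

>>> carry_out:
  increments: [0,0,0,0.13,0,0,0,0,0.13,0,0,0,0,0.13,0,0,0,0,0.13,0,0,0,0,0.13,0,0,0,0,0.13,0,0,0,0,0.13,0,0,0,0,0.13,0,0,0,0,0.13,0,0,0,0,0.135,0,0,0,0,0,0]

```text
time_s: 1.2
eef_pos: [0.188, 0.6219, 0.2382]
tool_rot: [3.141, 0.001, 1.542]
force: [0.7, 0.6, 0.2]
gripper_width: 0.029
grip_force: 0.0
```

>>> carry_out:
  increments: [-0.034,-0.009,0,0,0,-0.034,-0.009,0,0,0,-0.034,-0.009,0,0,0,-0.034,-0.009,0,0,0,-0.034,-0.009,0,0,0,-0.02,0.027,0,0,0,-0.02,0.027,0,0,0,-0.02,0.027,0,0,0,-0.02,0.027,0,0,0,-0.02,0.027,0,0,0,-0.02,0.027,0,0,0,0,0,0,0,0]

```text
time_s: 2.4
eef_pos: [0.3003, 0.326, 0.2389]
tool_rot: [3.14, 0.001, 1.54]
force: [0.8, 0.1, -0.1]
gripper_width: 0.006
grip_force: 0.0
```

>>> carry_out:
  increments: [-0.034,0.0195,0,0,0,-0.034,0.0195,0,0,0,-0.034,0.0195,0,0,0,-0.034,0.0195,0,0,0,-0.034,0.0195,0,0,0,-0.034,0.0195,0,0,0,-0.034,0.003,0,0,0,-0.034,0.003,0,0,0,-0.034,0.003,0,0,0,-0.034,0.003,0,0,0,-0.034,0.003,0,0,0,0,0,0,0,0]

```text
time_s: 3.6
eef_pos: [0.4185, -0.0519, 0.239]
tool_rot: [3.141, 0.001, 1.54]
force: [-0.3, 0.4, -0.8]
gripper_width: 0.005
grip_force: 0.0
```

>>> carry_out:
  increments: [-0.034,-0.002,0,0,0,-0.034,-0.002,0,0,0,-0.034,-0.002,0,0,0,-0.034,-0.002,0,0,0,-0.034,-0.002,0,0,0,-0.034,-0.002,0,0,0,-0.034,-0.002,0,0,0,0,0,0.04,0,0,0,0,0.04,0,0,0,0,0.04,0,0,0,0,0.04,0,0,0,0,0,0,0]

```text
time_s: 4.8
eef_pos: [0.3958, -0.2826, 0.0748]
tool_rot: [-3.134, -0.005, 1.546]
force: [-0.0, -0.5, 0.1]
gripper_width: 0.005
grip_force: 0.0
```

Run:
```python
from h import *
for n,(x,y) in(("top",(270,140)),("side",(190,40))):
    i=cv2.cvtColor(read_camera(n),cv2.COLOR_RGB2BGR)[y:y+140,x:x+130]
    cv2.imwrite(f"pics/{n}1.png",cv2.resize(i,None,fx=3,fy=3,interpolation=2))
a,b=cv2.imread("pics/top1.png"),cv2.imread("pics/side1.png");cv2.imwrite("pics/c1.png",np.hstack([a,b]))
```

```text
(no output)
```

View pics/c1.png

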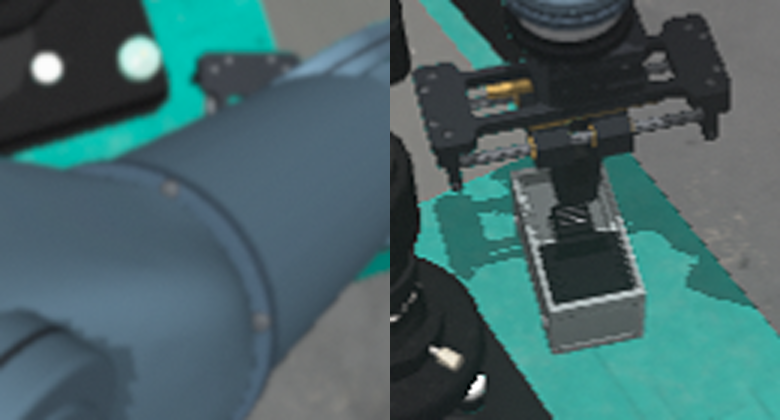

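The side view shows the shut fingers centred above the tab, in line with the channel (tips at about (578,205) of the montage). The top view is blocked by the arm.

Run:
```python
from h import *
s=ctrl.observe();print(s["time_s"],s["eef_pos"],s["tool_rot"],s["joints"],s["force"])
```

```text
4.9 [ 0.39821773 -0.28535249  0.0789987 ] [-3.14064905e+00 -9.38493513e-04  1.54466102e+00] [ 0.06021448  0.60504207  0.60259702  2.08658927 -0.58667912  0.62225698
  1.04469101] [-0.09938608  0.44668101  0.57571229]
```

>>> carry_out:
  increments: [-0.0035,-0.0005,0,0,0,0,0,0,0,0,0,0,0.01,0,0,0,0,0.01,0,0,0,0,0.004,0,0,0,0,0.003,0,0,0,0,0.003,0,0,0,0,0,0,0]

```text
time_s: 5.7
eef_pos: [0.3971, -0.2895, 0.0484]
tool_rot: [-3.141, -0.0, 1.543]
force: [-1.1, -0.5, 0.2]
gripper_width: 0.008
grip_force: 0.0
```

>>> carry_out:
  increments: [0,0,0.002,0,0,0,0,0.002,0,0,0,0,0.002,0,0]

```text
time_s: 6.0
eef_pos: [0.3974, -0.2898, 0.0428]
tool_rot: [3.141, 0.0, 1.543]
force: [-0.2, 1.2, 3.7]
gripper_width: 0.002
grip_force: 1.9
```

>>> carry_out:
  increments: [0,0,0.002,0,0,0,0,0.002,0,0,0,0,0,0,0]

```text
time_s: 6.3
eef_pos: [0.3975, -0.2899, 0.0402]
tool_rot: [3.14, -0.001, 1.542]
force: [-5.9, 4.9, 29.4]
gripper_width: 0.006
grip_force: 14.4
```

>>> carry_out:
  increments: [0,0,-0.006,0,0,0,0,-0.02,0,0,0,0,-0.02,0,0,0,0,0,0,0,0.018,0,0,0,0,0.018,0,0,0,0,0.02,0,0,0,0,0,0,0,0,0,0,0,0,0,0]

```text
time_s: 7.2
eef_pos: [0.3989, -0.2337, 0.0843]
tool_rot: [-3.141, 0.0, 1.544]
force: [0.6, -1.0, -0.2]
gripper_width: 0.006
grip_force: 0.0
```

Run:
```python
from h import *
s=ctrl.observe();print(s["time_s"],s["eef_pos"],s["tool_rot"])
i=cv2.cvtColor(read_camera("side"),cv2.COLOR_RGB2BGR)[80:170,200:300]
cv2.imwrite("pics/s2.png",cv2.resize(i,None,fx=6,fy=6,interpolation=2))
```

```text
7.2 [ 0.39890967 -0.23366997  0.08429823] [-3.14133157e+00  3.72279740e-04  1.54374572e+00]
```

View pics/s2.png

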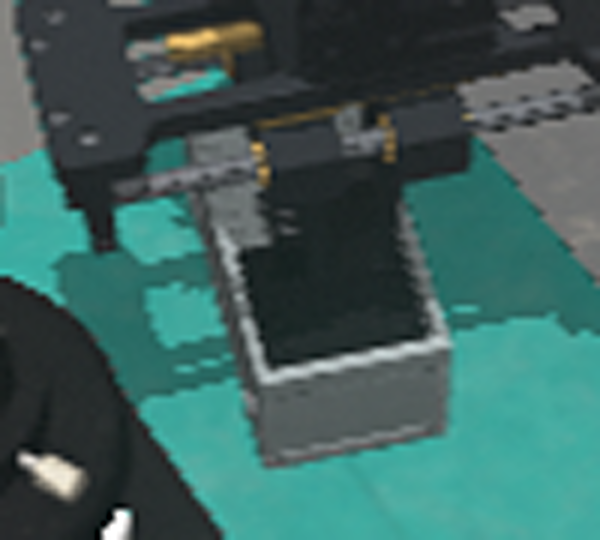

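The cover is still seated, and the shut fingers are above it on the +y side of the rib. Next I lower to z ≈ 0.056 and push.

>>> carry_out:
  increments: [0,0,0.012,0,0,0,0,0.01,0,0,0,0,0.006,0,0,0,0,0,0,0]

```text
time_s: 7.65
eef_pos: [0.398, -0.2336, 0.0556]
tool_rot: [-3.14, -0.001, 1.542]
force: [-0.5, 0.4, 0.9]
gripper_width: 0.005
grip_force: 0.0
```

>>> carry_out:
  increments: [-0.005,0,0,0,0,-0.005,0,0,0,0,-0.005,0,0,0,0,-0.005,0,0,0,0,0,0,0,0,0]

```text
time_s: 8.15
eef_pos: [0.3984, -0.2546, 0.057]
tool_rot: [3.141, 0.001, 1.542]
force: [-0.2, -0.6, -0.3]
gripper_width: 0.007
grip_force: 0.0
```

>>> carry_out:
  increments: [-0.006,0,0,0,0,-0.006,0,0,0,0,-0.006,0,0,0,0,-0.006,0,0,0,0,-0.006,0,0,0,0,-0.006,0,0,0,0,-0.005,0,0,0,0,-0.004,0,0,0,0,0,0,0,0,0,0,0,0,0,0]

```text
time_s: 9.15
eef_pos: [0.3971, -0.2988, 0.0567]
tool_rot: [3.141, 0.0, 1.543]
force: [0.3, 0.0, 0.1]
gripper_width: 0.005
grip_force: 0.0
```

Run:
```python
from h import *
i=cv2.cvtColor(read_camera("side"),cv2.COLOR_RGB2BGR)[80:170,200:300]
cv2.imwrite("pics/s3.png",cv2.resize(i,None,fx=6,fy=6,interpolation=2))
```

```text
(no output)
```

View pics/s3.png

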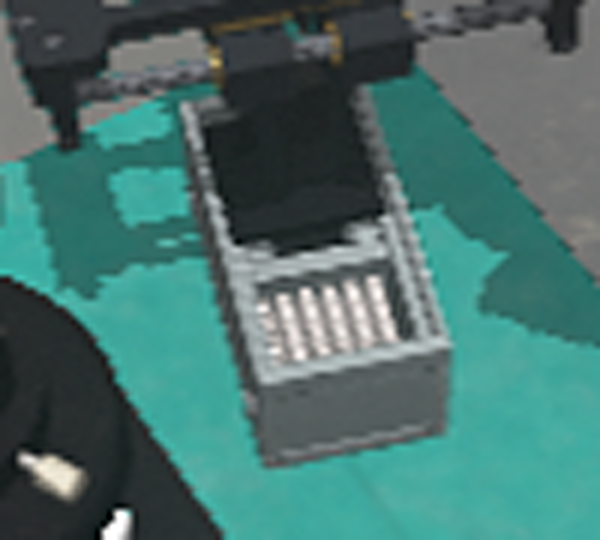

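The chamber is fully uncovered: the filter pleats show at about (330,320) and the cover's edge is at about (310,230). I back off and lift straight up.

>>> carry_out:
  increments: [0.004,0,0,0,0,0,0,0,0,0,0,0,-0.02,0,0,0,0,-0.03,0,0,0,0,-0.04,0,0,0,0,-0.04,0,0,0,0,0,0,0,0,0,0,0,0,0,0,0,0,0]

```text
time_s: 10.1
eef_pos: [0.3967, -0.2938, 0.1858]
tool_rot: [-3.14, -0.001, 1.543]
force: [-0.1, 0.6, -0.7]
gripper_width: 0.003
grip_force: 0.0
```

Run:
```python
from h import *
i=cv2.cvtColor(read_camera("side"),cv2.COLOR_RGB2BGR)[80:170,200:300]
cv2.imwrite("pics/s4.png",cv2.resize(i,None,fx=6,fy=6,interpolation=2))
R=np.array([[1,.0285],[-.0285,1]])
for y in(10,5,0,-6):  # expected pixel of the cover's +y edge centre, in the crop
    p=np.r_[[.398,-.2735]+R@[0,y/1000],.05]; print(y,(proj("side",[p])[0]-[200,80]+.5)*6)
s=ctrl.observe();print(s["time_s"],s["eef_pos"],s["force"])
```

```text
10 [326.1245144  242.10777025]
5 [322.59144597 230.95886039]
0 [319.07557251 219.863661  ]
-6 [314.87902305 206.61970439]
10.15 [ 0.39650885 -0.29383104  0.1856446 ] [-0.48585035  0.01421596 -0.61817329]
```

View pics/s4.png

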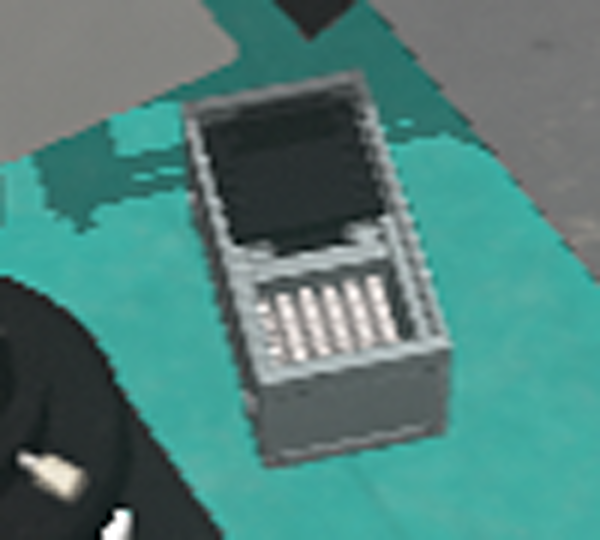

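The arm is clear and the cover lies level on the rails. Its +y edge at about (310,229) gives cover y ≈ -22 to -26 mm, which agrees with the final fingertip position.

```bash
python3 -c "
from bench import *
print(hand_in())"
```

```text
the job is handed in; nothing more can be done
None
```

I pressed the snap tab fully down, pushed the cover onto the ledge to about y = -24 mm (chamber fully uncovered in the side view), and handed the job in with the arm clear; no verdict came back.

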